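Take the filter out of the bench dust extractor

TASK

Make the dust extractor safe by pulling its isolator key straight up out of its socket, and leave the key in the wooden bowl. Only after the key is out, turn the filter cartridge anticlockwise (seen from above) through its springy catch to its end stop - how far that is cannot be seen - lift it out, and stand it upright in the plywood tray, setting it down rather than dropping it. Leave the jar and the wooden block on the bench and the steel ring on the extractor where they are.

Things in the scene. Friction and masses are not known exactly. Their poses are not given: they have to be found in the camera images.
- extractor: bench dust extractor, a fixed grey box 240 (x) x 350 (y) x 200 mm high; origin at the centre of its underside, top face at z = 200 mm. The filter sits in its top at (0, 70) mm and the key at (0, -100) mm in its frame. The small round speed dial, 34 mm wide, 12 mm high, at (-85, -25) mm, is not part of the job.
- filter: filter cartridge, 150 to 310 g: black round flange 88 mm wide, 6 mm thick; origin at the centre of the flange's underside, z up. Below it a round paper core 50 mm wide reaches down to z = -50 mm; there two bayonet lugs stick out along +x and -x, to 35 mm from the axis.
- filter_grip (a point): middle of the grip bar on top of the filter's flange: 20 mm above the filter's origin, on its axis. The bar is 64 mm long (x), 12 mm thick (y) and stands from 6 to 34 mm above the filter's origin. Hold it here.
- filter_seat (a point): fixed on the extractor: top centre of the black collar (112 mm wide, 4 mm high) on which the flange rests at the start. Inside, lips hold the lugs down (1 mm play). The filter frees by turning anticlockwise 1.0 to 2.2 rad, different each time. In the last 0.7 to 0.2 rad a sprung catch resists (0.1 to 0.3 N m); then comes the hard end stop; eased off it there, the filter lifts: 50 mm to come clear.
- key: isolator key: T-shaped black plug; origin at the centre of the underside of its flange (24 x 36 x 5 mm), z up. Above it a grip 12 mm thick (x), 34 mm long (y), from z = 5 to 33 mm; below it a blade 12 x 24 mm down to z = -34 mm. At the start it is fully in, flange on the extractor's top; two sprung catches give way at about 10 N of upward pull, in the first 20 mm.
- tray: empty loose plywood tray, 200 (x) x 160 (y) x 40 mm high, walls 6 mm, floor 6 mm thick; origin at the centre of its underside. On its floor the cartridge's origin stands 56 mm above the tray's origin.
- bowl: empty loose dark wooden bowl, 150 mm across the rim, 50 mm high, floor 6 mm thick and 60 mm across; origin at the centre of its underside
- ferrule: small steel ring, 28 mm wide, 22 mm high, standing on the extractor's top; origin at its underside (bystander)
- jar: closed amber jar, 70 mm wide, 90 mm high; origin at its underside (bystander)
- offcut: plain wooden block 50 x 70 x 45 mm; origin at its underside (bystander)

How it is judged:
On the way, in this order (a step that is already met when the one before it is completed fails the run):
1. the key is out of its socket, the filter still in the extractor (z of key in the frame of extractor above 0.236 m and z of filter in the frame of extractor below 0.22 m), for 0.1 s.
2. the filter is lifted out of the extractor, upright in the gripper, the key still out (z of filter in the frame of extractor above 0.256 m and angle between filter's own z axis and vertical below 0.5 rad and contact force between the fingers and filter above 1 N and (z of key in the frame of extractor above 0.236 m or horizontal distance between key and extractor above 0.2 m or angle between key's own z axis and vertical above 0.5 rad)), for 0.1 s.
3. the filter is brought down in the tray while still held: its foot within 15 mm of the tray's floor (x of filter in the frame of tray between -0.075 and 0.075 m and y of filter in the frame of tray between -0.055 and 0.055 m and z of filter in the frame of tray below 0.071 m and angle between filter's own z axis and vertical below 0.35 rad and contact force between the fingers and filter above 1 N), for 0.05 s.
At the end, for the whole second after the job is handed in: The filter stands upright (within 0.12 rad) on the tray's floor, its axis within 75 mm (tray x) and 55 mm (tray y) of the tray's centre; the key lies in the bowl (origin within 65 mm of its axis, under 65 mm up); tray and bowl level; filter and key at rest (x of filter in the frame of tray between -0.075 and 0.075 m and y of filter in the frame of tray between -0.055 and 0.055 m and z of filter in the frame of tray between 0.05 and 0.062 m and angle between filter's own z axis and vertical below 0.12 rad and linear speed of each of filter, key below 0.02 m/s and horizontal distance between key and bowl below 0.065 m and z of key in the frame of bowl between 0 and 0.065 m and angle between bowl's own z axis and vertical below 0.15 rad and angle between tray's own z axis and vertical below 0.1 rad); the robot touches nothing.
It fails at once if a bystander is moved by more than 40 mm (distance of any of ferrule, jar, offcut from where it was at the start of the episode above 0.04 m).
It also fails if it takes over 72 s, if anything falls off the work surface, if the arm or the gripper's body presses on something with over 40 N, if the wrist force passes 120 N, or if a joint passes its speed limit or range.

ROBOT

A 6-joint arm with a two-finger parallel gripper is mounted at the origin on the work surface. World frame = base frame: x ahead of the robot, y to its left, z up, the work surface at z = 0. Lengths are in m, angles in rad, forces in N, time in s.
With the tool pointing down it reaches from about 0.325 to 0.775 m from the base axis. Payload 9.3 kg.
Tool frame: the origin (TCP) lies on the centre line of the jaws, within the pads' length; the fingertips stand 11 mm ahead of it and the grasp point (between the pads) lies 8 mm behind it; z points along the fingers, x is the direction in which the jaws open and shut, and the axes are right-handed (so a half turn about z gives the same grasp; the last joint's range is limited). The gripper opens to 85 mm and grips with 20 to 120 N. Pads are 22 mm wide; open, the fingers measure 114 mm over their backs; the gripper's body (76 mm by 85 mm) begins 54 mm behind the grasp point. The pads swing forward as they close: fully open they stand 13 mm farther back than shut.
Start: joints at [-1.479, 0.259, 0.021, 1.334, 0, 1.418], TCP at [0.133, -0.534, 0.214] pointing down, gripper open.
Joint ranges: [-3.04, 3.04], [-0.91, 1.82], [-1.04, 1.36], [-1.92, 1.95], [-1.52, 1.45], [-3.14, 3.14]. Speed limits (rad/s): [2.22, 2.22, 2.79, 3.14, 3.14, 3.14].

INTERFACE

Orientations are given as a unit quaternion [x, y, z, w].
In Python, from plant import status, imaging, manip, finder gives the robot as it stands. The module is installed in compiled form; this text tells all that it offers.
- The arm moves only by the tool send_rows, never from a script. Its argument "plan" is a list of rows, each an object with "delta_pos": the shift along the tool's x, y, z in cm, a list of three; "rotation": the turn, a rotation vector about the tool's x, y, z in rad, a list of three; "fingers": the closure, from 0 (fully open) to 1 (shut). In form: [{"delta_pos": [dx, dy, dz], "rotation": [rx, ry, rz], "fingers": fingers}, ...]. A call has 1 to 20 rows; each row is the pose to reach, as a shift and turn from the pose commanded when the call began, along the tool's axes at that moment; what a row does not reach only later rows make up. A row lasts 1/8 s, in which the tool goes at most 62.5 mm and 10.7 degrees, less where a joint would pass 70% of its speed; a pose out of reach is approached as far as the arm can. A call with a gripper value outside its range is refused whole. The fingers move at their own pace and stop on an object; the grip force is fixed at half the most. Time passes only in rows, so rows that repeat a pose let the fingers close. It gives the time, the measured TCP pose, the force and the opening at its end, in the units of the state.
- status.get_obs(): the state, without advancing time (a new reading comes with each control period).
- imaging.capture(name): name is "side" or "top" or "wrist"; returns a dict with "pixels" (400x640x3 uint8, blue, green, red), "mtx" (3x3 intrinsics, pixels), "k1" (the pictures are not rectified: a ray, as slopes to the right and down, at radius r is drawn at 1 + k1 r^2 times it, then the intrinsics apply), "origin" and "rotation" of the camera in the world. Camera axes: x right, y up, looking along -z (the intrinsics and any distortion apply to the point x, -y, -z); pixel columns grow to the right and rows downward; lengths in m; the calibration is good to about 2 mm. A picture is of the moment at which its call begins. There is no depth.
- manip.sign_off(): hands the job in, once; it reports no verdict.
Trained networks look in a picture, given as the dict that the camera call returned (one of the last four; its "shot" number tells which), for a name from the list of things; names that differ only in an ending like _2 or _b are one class to them, and where a whole thing is asked for, a point or a joint stands for the part that bears it (a point fixed in the world has none). Each returns a list of dicts, best first, with "confidence" (0 to 1); they miss things now and then, are a little off and sometimes report something else, mostly with a low value. They report only what shows in the picture. A call takes as long as a camera call.
- finder.recognise(picture, label): "position" ([column, row] in pixels, amid what is visible of it).
The state is a dict: "time_s": time; "joints": joint angles; "dq": joint speeds; "joint_efforts": joint torques, N m; "eef_pos": TCP position; "eef_rot": TCP orientation; "contact_force": force on the tool from outside, world axes, zero at the start; "wrist_torque": the same for the moment, N m; "finger_gap": finger opening in m.
Only numpy, scipy, OpenCV 4.12 (cv2) and the standard library are available. Lean on these libraries where they do the work, as an engineer would, in place of code of your own. Each camera call takes 0.05 s, during which the arm holds its last target. There are 200 camera calls.

## Working session

There is one attempt and no reset: what is moved stays moved. The work goes in short steps, Python scripts to look and compute and a tool call to move; the robot and the scene stay as the last step left them, time stands still between calls to the robot, and variables do not carry over. Pictures are saved under pics/ and viewed, about 8 in all and at most 12, crops included, and the job is handed in when it is done.

Besides the shell and the picture viewer there is one more tool, called after "Emit:" by a JSON object that holds its "method" and its "body". send_rows: Moves the arm, as the interface text tells. Its arguments: {"type":"object","properties":{"plan":{"type":"array","items":{"type":"object","properties":{"delta_pos":{"type":"array","items":{"type":"number"}},"rotation":{"type":"array","items":{"type":"number"}},"fingers":{"type":"number"}}}}},"required":["plan"]}

```bash
mkdir -p pics
cat > h.py <<'E'
import numpy as np, cv2
from plant import status, imaging, manip, finder
from scipy.spatial.transform import Rotation as R
def rot(p):
    r=np.array(p['rotation'],float)
    return r if r.shape==(3,3) else R.from_quat(r).as_matrix()
def ray(p,uv):
    d=np.linalg.inv(p['mtx'])@np.array([uv[0],uv[1],1.0]); s=d[:2]/d[2]; u=s.copy()
    for _ in range(20): u=s/(1+p['k1']*(u@u))
    v=rot(p)@np.array([u[0],-u[1],-1]); return np.array(p['origin']),v/np.linalg.norm(v)
def onz(p,uv,z):
    o,v=ray(p,uv); return o+v*(z-o[2])/v[2]
def tri(obs):
    A=0;b=0
    for p,uv in obs:
        o,v=ray(p,uv);M=np.eye(3)-np.outer(v,v);A=A+M;b=b+M@o
    x=np.linalg.solve(A,b)
    return x,[float(np.linalg.norm((np.eye(3)-np.outer(ray(p,uv)[1],ray(p,uv)[1]))@(x-ray(p,uv)[0]))) for p,uv in obs]
def proj(p,X):
    c=rot(p).T@(np.array(X)-np.array(p['origin'])); s=np.array([c[0],-c[1]])/-c[2]
    s=s*(1+p['k1']*(s@s)); return (np.array(p['mtx'])@np.array([s[0],s[1],1]))[:2]
E
python3 - <<'E'
from h import *
np.set_printoptions(precision=4,suppress=True)
print(status.get_obs())
P={n:imaging.capture(n) for n in('side','top','wrist')}
for n,p in P.items():
    cv2.imwrite(f'pics/{n}0.png',p['pixels']); print(n,p['origin'],rot(p).tolist(),p['k1'],p['mtx'][0][0])
for l in ['extractor','filter','filter_grip','filter_seat','key','tray','bowl','ferrule','jar','offcut']:
    o={n:finder.recognise(P[n],l)[:2] for n in P}
    print(l,{n:[(np.round(a['position'],1).tolist(),round(a['confidence'],2)) for a in o[n]] for n in o})
    if o['side'] and o['top']: print('   ',tri([(P[n],o[n][0]['position']) for n in('side','top')]))
E
```

```text
{'time_s': 0.0, 'joints': array([-1.4786,  0.2592,  0.0207,  1.3337, -0.    ,  1.4182]), 'dq': array([-0.0001, -0.0013,  0.0013,  0.0008,  0.0005,  0.0004]), 'joint_efforts': array([  0.    , -55.5643,  34.4523,   0.0139,  -0.0002,  -0.    ]), 'eef_pos': array([ 0.1333, -0.5333,  0.2137]), 'eef_rot': array([ 0.7881, -0.6155, -0.0005, -0.0005]), 'contact_force': array([ 0.3135,  0.681 , -0.0782]), 'wrist_torque': array([ 0.0247,  0.0053, -0.0213]), 'finger_gap': 0.08544124154112658}
side [0.2253 0.6045 0.899 ] [[-0.8868417719314864, 0.34399610005387316, -0.30850989401500073], [-0.46206721368033477, -0.6568040749072325, 0.5959046041330326], [0.002358304287659485, 0.6710254021517964, 0.7414306090713456]] 0.016613665450033947 395.43188716485884
top [ 0.4468 -0.001   1.0887] [[0.020834925368696133, 0.9930173723776385, -0.1161137547454708], [-0.9997768717747271, 0.02028952228644909, -0.0058772399754334625], [-0.0034803087825662354, 0.11621029834570672, 0.9932185328562793]] -0.09144358293363508 379.40944407147805
wrist [ 0.2085 -0.5154  0.3725] [[0.24272884232975206, 0.9238308087684052, 0.2
[... 1218 characters left out ...]
5], 0.65)], 'wrist': []}
    (array([ 0.4592, -0.3734,  0.0409]), [0.00809817495817657, 0.008098174958176562])
ferrule {'side': [([294.0, 159.6], 0.7)], 'top': [([346.0, 164.8], 0.61), ([339.6, 200.8], 0.31)], 'wrist': []}
    (array([ 0.6341, -0.0454,  0.2145]), [0.005589778758839649, 0.0055897787588396405])
jar {'side': [([212.4, 291.9], 0.84), ([318.1, 211.9], 0.56)], 'top': [([220.5, 156.5], 0.7), ([432.2, 168.7], 0.63)], 'wrist': []}
    (array([0.6805, 0.2983, 0.0421]), [0.0019055983940124217, 0.0019055983940123172])
offcut {'side': [([213.2, 295.2], 0.24)], 'top': [([434.2, 169.2], 0.88)], 'wrist': []}
    (array([ 0.7195, -0.0421, -0.0786]), [0.2922937798043793, 0.29229377980437937])
```

```bash
python3 -c "
import cv2,numpy as np
a=cv2.imread('pics/side0.png');b=cv2.imread('pics/top0.png')
cv2.imwrite('pics/c0.png',np.vstack([a,b])[:, :])
"; ls pics
```

```text
c0.png
side0.png
top0.png
wrist0.png
```

View pics/top0.png

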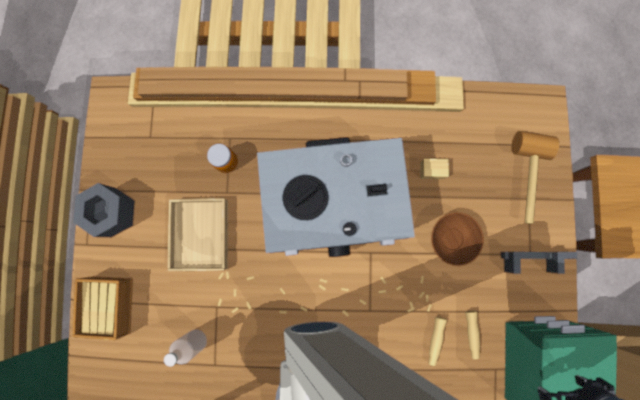

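View pics/side0.png

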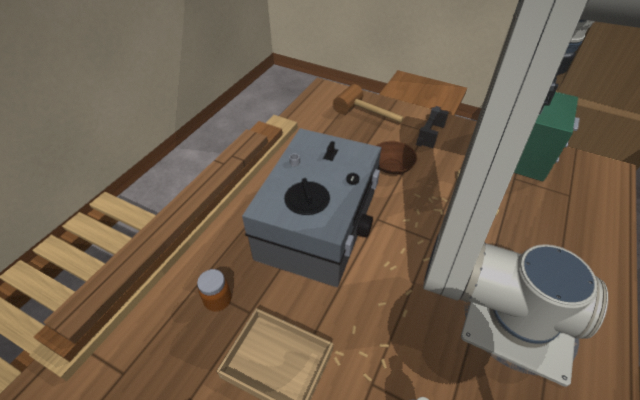

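The top view shows the extractor with corners at about (257,153), (402,139), (413,240) and (265,251). In it are the filter (305,197) with its bar running (297,206)-(318,188), the key (376,190), ring (346,159), dial (349,229), tray (197,234), bowl (458,238), jar (221,157) and block (435,168). The side view agrees: key (331,150), filter bar (305,190), tray (275,360), bowl (397,157).

Run:
```python
from h import *
np.set_printoptions(precision=4,suppress=True)
p=imaging.capture('top'); s=imaging.capture('side')
print('key',tri([(p,(376.5,189.5)),(s,(331,151))]))
C=[onz(p,c,0.2) for c in[(257,153),(402,139),(413,240),(265,251)]]
c=np.mean(C,0); print(np.array(C)[:,:2],c)
ex=(C[0]+C[1]-C[2]-C[3])/2; ey=(C[0]+C[3]-C[1]-C[2])/2
print('sizes',np.linalg.norm(ex),np.linalg.norm(ey),'yaw',np.arctan2(ex[1],ex[0]),np.arctan2(-ey[0],ey[1]))
y=(np.arctan2(ex[1],ex[0])+np.arctan2(-ey[0],ey[1]))/2
M=np.array([[np.cos(y),-np.sin(y)],[np.sin(y),np.cos(y)]])
for n,v in dict(filter=(0,.07),key=(0,-.1),dial=(-.085,-.025)).items(): print(n,c[:2]+M@v)
a,b=onz(p,(297,206),.238),onz(p,(318,188),.238); print('bar',a,b,np.arctan2(*(b-a)[1::-1]))
t=[onz(p,q,.04) for q in[(168,199),(225,198),(226,269),(168,271)]]; print('tray',np.array(t)[:,:2],np.mean(t,0))
print('bowl rim',onz(p,(458,239),.05))
j=status.get_obs()
T=R.from_quat(j['eef_rot']).as_matrix(); print(T)
w=imaging.capture('wrist'); print('cam in tool',T.T@(w['origin']-j['eef_pos']),(T.T@rot(w)).tolist())
big=cv2.resize(p['pixels'][120:270,240:430],None,fx=4,fy=4,interpolation=cv2.INTER_CUBIC); cv2.imwrite('pics/topbig.png',big)
```

```text
key (array([ 0.5714, -0.1199,  0.2134]), [0.0006391543072913438, 0.000639154307291422])
[[ 0.6567  0.1657]
 [ 0.6985 -0.183 ]
 [ 0.4564 -0.2079]
 [ 0.424   0.1374]] [ 0.5589 -0.022   0.2   ]
sizes 0.2388926688720284 0.3489617812794136 yaw 0.11158662126995278 0.10652453493951759
filter [0.5513 0.0476]
key [ 0.5698 -0.1214]
dial [ 0.4771 -0.0561]
bar [0.5273 0.0628 0.238 ] [0.5692 0.0163 0.238 ] -0.8362022509102222
tray [[0.5581 0.4445]
 [0.5643 0.2805]
 [0.3678 0.2685]
 [0.3569 0.4322]] [0.4618 0.3564 0.04  ]
bowl rim [ 0.4627 -0.3683  0.05  ]
[[ 0.2424 -0.9702  0.    ]
 [-0.9702 -0.2424  0.    ]
 [-0.     -0.     -1.    ]]
cam in tool [ 0.0006 -0.0774 -0.1587] [[0.9999997956696237, -0.0004822605005584262, 0.00041962545288351207], [-0.00033135633857092205, -0.9523858391019477, -0.3048952339428353], [0.000546684267192141, 0.3048950325979237, -0.9523858043006644]]
```

View pics/topbig.png

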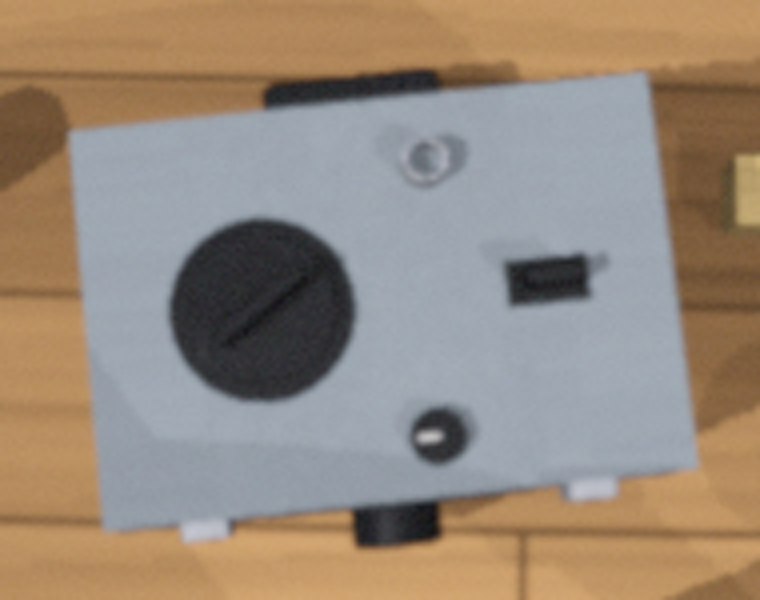

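The crop shows the filter bar at crop (222,345)-(318,268), which gives a yaw of about -0.84. The key's long axis lies along the extractor's y, and the measured sizes and heights match the text. Next I move above the key.

Emit:
{"method": "send_rows", "body": {"plan": [{"delta_pos": [0, 0, -7], "rotation": [0, 0, 0], "fingers": 0.4}, {"delta_pos": [0, 0, -14.6], "rotation": [0, 0, 0], "fingers": 0.4}, {"delta_pos": [-5, -9, -14.6], "rotation": [0, 0, -0.18], "fingers": 0.4}, {"delta_pos": [-8, -14, -14.6], "rotation": [0, 0, -0.36], "fingers": 0.4}, {"delta_pos": [-11, -19, -14.6], "rotation": [0, 0, -0.54], "fingers": 0.4}, {"delta_pos": [-14, -24, -14.6], "rotation": [0, 0, -0.72], "fingers": 0.4}, {"delta_pos": [-17, -29, -14.6], "rotation": [0, 0, -0.9], "fingers": 0.4}, {"delta_pos": [-20, -34.5, -14.6], "rotation": [0, 0, -1.08], "fingers": 0.4}, {"delta_pos": [-23, -40, -14.6], "rotation": [0, 0, -1.26], "fingers": 0.4}, {"delta_pos": [-26, -46, -14.6], "rotation": [0, 0, -1.43], "fingers": 0.4}, {"delta_pos": [-29.4, -52.5, -14.6], "rotation": [0, 0, -1.435], "fingers": 0.4}, {"delta_pos": [-29.4, -52.5, -14.6], "rotation": [0, 0, -1.435], "fingers": 0.4}, {"delta_pos": [-29.4, -52.5, -14.6], "rotation": [0, 0, -1.435], "fingers": 0.4}, {"delta_pos": [-29.4, -52.5, -14.6], "rotation": [0, 0, -1.435], "fingers": 0.4}]}}

```text
time_s: 3.55
eef_pos: [0.5712, -0.1212, 0.3602]
eef_rot: [0.999, 0.055, -0.0, 0.0]
contact_force: [-1.5, -0.5, -0.1]
finger_gap: 0.0516
```

Run:
```python
from h import *
np.set_printoptions(precision=4,suppress=True)
s=status.get_obs(); print(s['eef_pos'],R.from_quat(s['eef_rot']).as_matrix(),s['joints'],s['finger_gap'])
w=imaging.capture('wrist')
for l in ['key','filter_grip','ferrule']: print(l,finder.recognise(w,l)[:2])
img=w['pixels'].copy()
y=.109;M=np.array([[np.cos(y),-np.sin(y)],[np.sin(y),np.cos(y)]])
for a in[(.006,.017),(-.006,.017),(-.006,-.017),(.006,-.017)]:
    u=proj(w,np.r_[np.array([.5706,-.1206])+M@a,.233]); cv2.circle(img,tuple(int(round(v)) for v in u),1,(0,0,255),-1)
b=-.836;d=np.array([np.cos(b),np.sin(b)])*.032
for sg in(1,-1):
    u=proj(w,np.r_[np.array([.5506,.0446])+sg*d,.238]); cv2.circle(img,tuple(int(round(v)) for v in u),2,(0,0,255),-1)
cv2.imwrite('pics/w1.png',img)
```

```text
[ 0.5712 -0.1212  0.3602] [[ 0.994   0.1092 -0.0005]
 [ 0.1092 -0.994  -0.0001]
 [-0.0005  0.     -1.    ]] [-0.3526  0.3306  0.4921  1.7327 -0.0003  1.1087] 0.05164010410183995
key [{'position': [324.2, 181.4], 'confidence': 0.6}]
filter_grip [{'position': [324.3, 19.9], 'confidence': 0.71}]
ferrule [{'position': [388.3, 114.3], 'confidence': 0.97}, {'position': [325.2, 182.4], 'confidence': 0.21}]
```

View pics/w1.png

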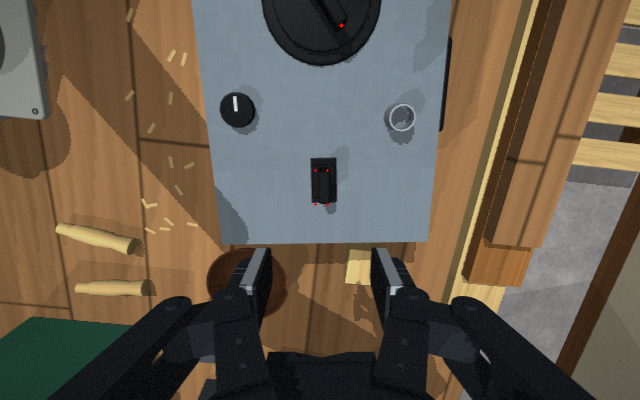

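The wrist view shows the key flange spanning about (310,158)-(337,206), and my predicted grip corners (red) fall within it. The ring is at (402,117) and the dial at (237,110), both clear of the fingers. I refine numerically from the flange.

Run:
```python
from h import *
np.set_printoptions(precision=4,suppress=True)
w=imaging.capture('wrist')
g=cv2.cvtColor(w['pixels'],cv2.COLOR_BGR2GRAY); m=(g[145:225,295:350]<45).astype('uint8')
n,l,st,ce=cv2.connectedComponentsWithStats(m); print(st,ce)
i=1+np.argmax(st[1:,4]); pts=np.argwhere(l==i)[:,::-1]+[295,145]
r=cv2.minAreaRect(pts.astype('float32')); B=cv2.boxPoints(r)
W=np.array([onz(w,b,.205) for b in B]); print(B,W[:,:2],W.mean(0),np.linalg.norm(W[0]-W[1]),np.linalg.norm(W[1]-W[2]))
c=cv2.resize(w['pixels'][0:230,220:440],None,fx=2.6,fy=2.6,interpolation=cv2.INTER_CUBIC)
cv2.imwrite('pics/w1c.png',cv2.convertScaleAbs(c,alpha=2.2))
```

```text
[[   0    0   55   80 3322]
 [  17   12   25   46 1078]] [[26.3293 41.233 ]
 [29.0668 34.1596]]
[[312. 157.]
 [336. 157.]
 [336. 202.]
 [312. 202.]] [[ 0.5582 -0.0973]
 [ 0.5833 -0.0946]
 [ 0.5894 -0.1438]
 [ 0.5631 -0.1466]] [ 0.5735 -0.1206  0.205 ] 0.025167963984243157 0.049581537211733674
```

View pics/w1c.png

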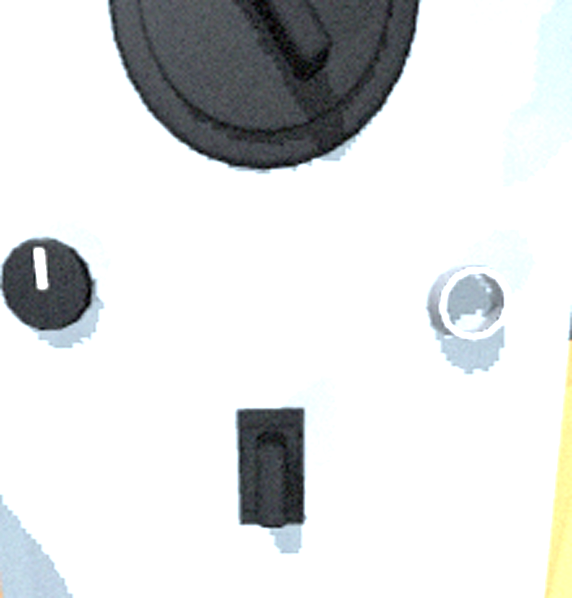

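The key grip centre is about (0.572,-0.119), matching both views to within 2 mm. I descend and close on it.

Emit:
{"method": "send_rows", "body": {"plan": [{"delta_pos": [0.1, -0.2, 5], "rotation": [0, 0, 0], "fingers": 0.4}, {"delta_pos": [0.1, -0.2, 10], "rotation": [0, 0, 0], "fingers": 0.4}, {"delta_pos": [0.1, -0.2, 12.5], "rotation": [0, 0, 0], "fingers": 0.4}, {"delta_pos": [0.1, -0.2, 14.1], "rotation": [0, 0, 0], "fingers": 0.4}, {"delta_pos": [0.1, -0.2, 14.1], "rotation": [0, 0, 0], "fingers": 0.7}, {"delta_pos": [0.1, -0.2, 14.1], "rotation": [0, 0, 0], "fingers": 0.9}, {"delta_pos": [0.1, -0.2, 14.1], "rotation": [0, 0, 0], "fingers": 1}, {"delta_pos": [0.1, -0.2, 14.1], "rotation": [0, 0, 0], "fingers": 1}, {"delta_pos": [0.1, -0.2, 14.1], "rotation": [0, 0, 0], "fingers": 1}]}}

```text
time_s: 4.92
eef_pos: [0.5722, -0.1191, 0.2196]
eef_rot: [0.999, 0.054, 0.0, 0.0]
contact_force: [0.8, 1.1, 0.0]
finger_gap: -0.0001
```

The jaws shut to zero, so they missed the key. I take a look.

Run:
```python
from h import *
np.set_printoptions(precision=4,suppress=True)
s=imaging.capture('side');w=imaging.capture('wrist')
for n,p in(('side',s),('wrist',w)):
    print(n,[finder.recognise(p,'key')[:2]], proj(p,(.5722,-.1191,.2196)),proj(p,(.572,-.119,.219)))
a=cv2.resize(s['pixels'][90:240,230:430],None,fx=2.9,fy=2.9,interpolation=cv2.INTER_CUBIC)[:400]
b=cv2.resize(w['pixels'][140:400,220:420],None,fx=1.5,fy=1.5)[:400]
h=max(a.shape[0],b.shape[0]); c=np.zeros((h,800,3),'uint8'); c[:a.shape[0],:min(500,a.shape[1])]=a[:,:500]; c[:b.shape[0],500:500+b.shape[1]]=b[:,:300]
cv2.imwrite('pics/m1.png',cv2.convertScaleAbs(c,alpha=1.6))
```

```text
side [[{'position': [327.2, 152.8], 'confidence': 0.62}]] [330.4239 149.2388] [330.4701 149.4591]
wrist [[{'position': [325.1, 229.9], 'confidence': 0.66}]] [321.8831 245.5298] [321.557 244.884]
```

View pics/m1.png

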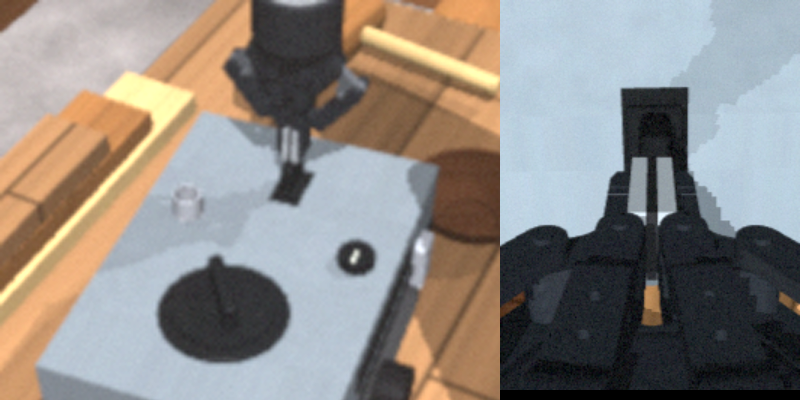

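The wrist view shows shut pads with the key flange and grip just ahead of them, towards +y (crop about (655,88)-(655,155)). In the side view the key hides the fingertips. I work out where the key really is.

Run:
```python
from h import *
np.set_printoptions(precision=4,suppress=True)
s=imaging.capture('side');w=imaging.capture('wrist')
f=lambda x,y:((x-500)/1.5+220,y/1.5+140)
for n,c in dict(flL=(622,88),flR=(688,88)).items(): print(n,onz(w,f(*c),.205),onz(w,f(*c),.2))
for n,c in dict(gtop_far=(655,112),glow=(655,150)).items(): print(n,onz(w,f(*c),.233),onz(w,f(*c),.205))
print('side fl',onz(s,(330.7,154.5),.205))
for e in(-.02,.0,.02):print(proj(w,(.572,-.119+e,.205)),proj(w,(.572,-.119+e,.233)))
print(proj(w,(.572,-.108,.2086)),proj(w,(.572,-.13,.2086)))
c=w['pixels'][180:290,270:380]; cv2.imwrite('pics/m2.png',cv2.convertScaleAbs(cv2.resize(c,None,fx=5,fy=5,interpolation=cv2.INTER_CUBIC),alpha=2.5))
```

```text
flL [ 0.5572 -0.0965  0.205 ] [ 0.5571 -0.0981  0.2   ]
flR [ 0.5836 -0.0936  0.205 ] [ 0.5842 -0.0951  0.2   ]
gtop_far [ 0.5702 -0.0951  0.233 ] [ 0.5716 -0.1053  0.205 ]
glow [ 0.5718 -0.1092  0.233 ] [ 0.5735 -0.1222  0.205 ]
side fl [ 0.5694 -0.1158  0.205 ]
[318.1772 263.3814] [317.7694 288.4744]
[321.5757 235.1596] [321.7125 256.548 ]
[325.2004 205.0579] [325.9632 222.1268]
[323.5926 220.989 ] [319.6605 253.5515]
```

View pics/m2.png

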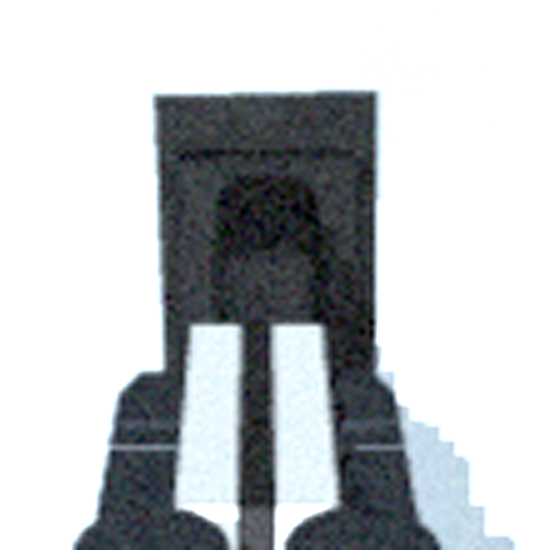

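Run:
```python
from h import *
np.set_printoptions(precision=1,suppress=True)
s=imaging.capture('side');w=imaging.capture('wrist')
S=lambda X:(proj(s,X)-[230,90])*2.9
Wc=lambda X:(proj(w,X)-[270,180])*5
y=.109;M=np.array([[np.cos(y),-np.sin(y)],[np.sin(y),np.cos(y)]])
def box(n,hx,hy,z,c=(.572,-.119)):
    print(n,z,'side',*[S(np.r_[np.array(c)+M@(a*hx,b*hy),z]) for a,b in((1,1),(-1,1),(-1,-1),(1,-1))],' wrist',*[Wc(np.r_[np.array(c)+M@(a*hx,b*hy),z]) for a,b in((1,1),(-1,1),(-1,-1),(1,-1))])
box('flange',.012,.018,.205);box('grip',.006,.017,.233)
for z in(.2086,.22,.23,.24,.25): box('tips',.006,.011,z)
```

```text
flange 0.205 side [271.8 193.1] [296.6 199.6] [310.  175.3] [285.7 169.2]  wrist [356.7 140. ] [159.5 139.9] [164.7 403.9] [350.8 404. ]
grip 0.233 side [278.7 170.3] [291.4 173.5] [304.4 150.7] [292.  147.7]  wrist [316.4 236.4] [201.2 236.4] [204.4 520. ] [312.4 520. ]
tips 0.2086 side [280.8 187. ] [293.1 190.2] [301.4 175.4] [289.2 172.3]  wrist [307.8 204.4] [208.5 204.4] [210.  368.2] [305.8 368.2]
tips 0.22 side [280.9 177.4] [293.4 180.6] [301.7 165.8] [289.4 162.7]  wrist [311.2 241.2] [205.6 241.1] [207.3 413.6] [309.  413.6]
tips 0.23 side [281.1 168.8] [293.6 172. ] [302.  157.3] [289.6 154.2]  wrist [314.6 277.4] [202.7 277.4] [204.7 458.1] [312.1 458.2]
tips 0.24 side [281.2 160.2] [293.9 163.4] [302.3 148.6] [289.8 145.5]  wrist [318.4 318.2] [199.5 318.2] [201.8 508.1] [315.6 508.1]
tips 0.25 side [281.4 151.4] [294.1 154.6] [302.7 139.8] [290.1 136.7]  wrist [322.7 364.5] [195.9 364.5] [198.4 564.4] [319.6 564.4]
```

Both views put the shut fingertips at z≈0.237, just above the grip top, while the reported TCP z is 0.2196. So the tips really are higher than the text suggests. I open, go 20 mm lower watching the force, and close.

Emit:
{"method": "send_rows", "body": {"plan": [{"delta_pos": [0, 0, 0], "rotation": [0, 0, 0], "fingers": 0.5}, {"delta_pos": [0, 0, 0], "rotation": [0, 0, 0], "fingers": 0.5}, {"delta_pos": [0, 0, 0], "rotation": [0, 0, 0], "fingers": 0.5}, {"delta_pos": [0, 0, 0.6], "rotation": [0, 0, 0], "fingers": 0.5}, {"delta_pos": [0, 0, 1.2], "rotation": [0, 0, 0], "fingers": 0.5}, {"delta_pos": [0, 0, 1.2], "rotation": [0, 0, 0], "fingers": 0.5}]}}

```text
time_s: 6.08
eef_pos: [0.5718, -0.1189, 0.2066]
eef_rot: [0.999, 0.054, -0.001, -0.0]
contact_force: [-0.2, -0.5, -0.7]
finger_gap: 0.0426
```

Emit:
{"method": "send_rows", "body": {"plan": [{"delta_pos": [0, 0, 0.4], "rotation": [0, 0, 0], "fingers": 0.5}, {"delta_pos": [0, 0, 0.8], "rotation": [0, 0, 0], "fingers": 0.5}, {"delta_pos": [0, 0, 0.8], "rotation": [0, 0, 0], "fingers": 0.8}, {"delta_pos": [0, 0, 0.8], "rotation": [0, 0, 0], "fingers": 1}, {"delta_pos": [0, 0, 0.8], "rotation": [0, 0, 0], "fingers": 1}, {"delta_pos": [0, 0, 0.8], "rotation": [0, 0, 0], "fingers": 1}, {"delta_pos": [0, 0, 0.8], "rotation": [0, 0, 0], "fingers": 1}]}}

```text
time_s: 6.95
eef_pos: [0.5724, -0.119, 0.1996]
eef_rot: [0.999, 0.055, 0.0, 0.0]
contact_force: [2.3, 0.3, -0.3]
finger_gap: 0.0104
```

The gap of 10 mm means the key grip is held. I pull straight up.

Emit:
{"method": "send_rows", "body": {"plan": [{"delta_pos": [0, 0, -0.5], "rotation": [0, 0, 0], "fingers": 1}, {"delta_pos": [0, 0, -1], "rotation": [0, 0, 0], "fingers": 1}, {"delta_pos": [0, 0, -1.6], "rotation": [0, 0, 0], "fingers": 1}, {"delta_pos": [0, 0, -2.4], "rotation": [0, 0, 0], "fingers": 1}, {"delta_pos": [0, 0, -4], "rotation": [0, 0, 0], "fingers": 1}, {"delta_pos": [0, 0, -6], "rotation": [0, 0, 0], "fingers": 1}, {"delta_pos": [0, 0, -8], "rotation": [0, 0, 0], "fingers": 1}, {"delta_pos": [0, 0, -8], "rotation": [0, 0, 0], "fingers": 1}]}}

```text
time_s: 7.95
eef_pos: [0.5723, -0.1193, 0.2814]
eef_rot: [0.999, 0.054, 0.001, 0.001]
contact_force: [-0.2, -0.2, -1.2]
finger_gap: 0.0105
```

Run:
```python
from h import *
np.set_printoptions(precision=4,suppress=True)
s=imaging.capture('side');w=imaging.capture('wrist');t=imaging.capture('top')
a=cv2.resize(s['pixels'][80:220,250:430],None,fx=2.2,fy=2.2,interpolation=cv2.INTER_CUBIC)
b=w['pixels'][130:400,170:470]
h=max(a.shape[0],b.shape[0]); c=np.zeros((h,a.shape[1]+b.shape[1],3),'uint8'); c[:a.shape[0],:a.shape[1]]=a; c[:b.shape[0],a.shape[1]:]=b
cv2.imwrite('pics/k1.png',cv2.convertScaleAbs(c,alpha=1.5))
for n,p in(('side',s),('top',t),('wrist',w)): print(n,[(finder.recognise(p,l)[:1]) for l in('key','bowl')])
```

```text
side [[{'position': [329.7, 133.4], 'confidence': 0.52}], [{'position': [396.3, 154.6], 'confidence': 0.98}]]
top [[], [{'position': [467.2, 236.8], 'confidence': 0.59}]]
wrist [[{'position': [321.0, 249.9], 'confidence': 0.87}], [{'position': [378.4, 287.8], 'confidence': 0.57}]]
```

View pics/k1.png

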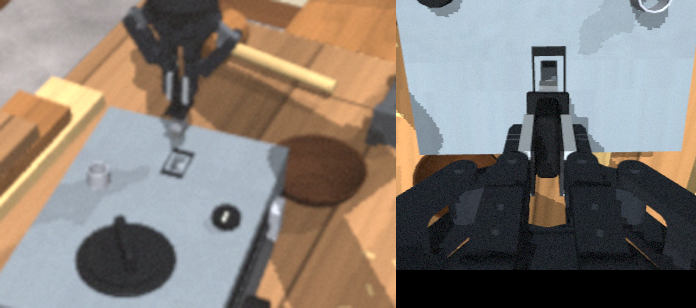

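The key is out and held between the pads, and the empty socket frame shows at crop (548,70). Next is the bowl.

Emit:
{"method": "send_rows", "body": {"plan": [{"delta_pos": [-3, 5, 0], "rotation": [0, 0, 0], "fingers": 1}, {"delta_pos": [-6, 10.5, 0], "rotation": [0, 0, 0], "fingers": 1}, {"delta_pos": [-9, 15.5, 0], "rotation": [0, 0, 0], "fingers": 1}, {"delta_pos": [-12, 20.5, 2], "rotation": [0, 0, 0], "fingers": 1}, {"delta_pos": [-13.8, 23.7, 5], "rotation": [0, 0, 0], "fingers": 1}, {"delta_pos": [-13.8, 23.7, 10], "rotation": [0, 0, 0], "fingers": 1}, {"delta_pos": [-13.8, 23.7, 15], "rotation": [0, 0, 0], "fingers": 1}, {"delta_pos": [-13.8, 23.7, 19], "rotation": [0, 0, 0], "fingers": 1}, {"delta_pos": [-13.8, 23.7, 21.5], "rotation": [0, 0, 0], "fingers": 1}, {"delta_pos": [-13.8, 23.7, 22.5], "rotation": [0, 0, 0], "fingers": 1}, {"delta_pos": [-13.8, 23.7, 22.5], "rotation": [0, 0, 0], "fingers": 1}]}}

```text
time_s: 9.78
eef_pos: [0.4607, -0.3696, 0.0543]
eef_rot: [0.999, 0.054, -0.0, -0.0]
contact_force: [-0.5, -0.2, 0.4]
finger_gap: 0.0107
```

Run:
```python
from h import *
np.set_printoptions(precision=4,suppress=True)
s=imaging.capture('side');w=imaging.capture('wrist');t=imaging.capture('top')
a=cv2.resize(s['pixels'][100:220,340:460],None,fx=2.5,fy=2.5,interpolation=cv2.INTER_CUBIC)
b=w['pixels'][100:400,120:520]
c=np.hstack([a,b]); cv2.imwrite('pics/k2.png',cv2.convertScaleAbs(c,alpha=1.5))
```

```text
(no output)
```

View pics/k2.png

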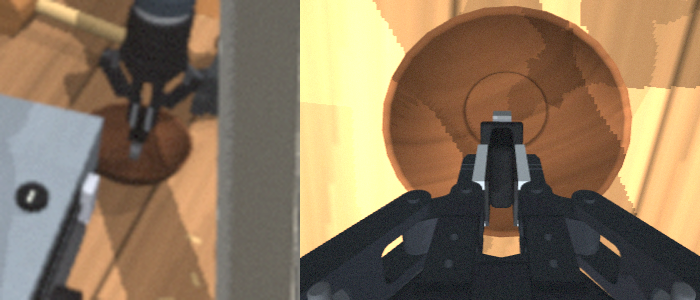

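The key hangs over the bowl's floor ring (crop (505,110)). I lower it a little, release and rise.

Emit:
{"method": "send_rows", "body": {"plan": [{"delta_pos": [0, -0.3, 0.6], "rotation": [0, 0, 0], "fingers": 1}, {"delta_pos": [0, -0.3, 1.1], "rotation": [0, 0, 0], "fingers": 1}, {"delta_pos": [0, -0.3, 1.1], "rotation": [0, 0, 0], "fingers": 0.8}, {"delta_pos": [0, -0.3, 1.1], "rotation": [0, 0, 0], "fingers": 0.6}, {"delta_pos": [0, -0.3, 1.1], "rotation": [0, 0, 0], "fingers": 0.5}, {"delta_pos": [0, -0.3, 1.1], "rotation": [0, 0, 0], "fingers": 0.5}, {"delta_pos": [0, -0.3, -1], "rotation": [0, 0, 0], "fingers": 0.5}, {"delta_pos": [0, -0.3, -4], "rotation": [0, 0, 0], "fingers": 0.5}, {"delta_pos": [0, -0.3, -9], "rotation": [0, 0, 0], "fingers": 0.5}, {"delta_pos": [0, -0.3, -15], "rotation": [0, 0, 0], "fingers": 0.5}, {"delta_pos": [0, -0.3, -21], "rotation": [0, 0, 0], "fingers": 0.5}, {"delta_pos": [0, -0.3, -27], "rotation": [0, 0, 0], "fingers": 0.5}, {"delta_pos": [0, -0.3, -27], "rotation": [0, 0, 0], "fingers": 0.5}]}}

```text
time_s: 11.55
eef_pos: [0.4613, -0.3675, 0.3295]
eef_rot: [0.999, 0.054, 0.003, 0.003]
contact_force: [-0.1, -0.1, -0.5]
finger_gap: 0.0428
```

Run:
```python
from h import *
np.set_printoptions(precision=4,suppress=True)
w=imaging.capture('wrist');t=imaging.capture('top');s=imaging.capture('side')
for n,p in(('side',s),('top',t),('wrist',w)):
  for l in('key','bowl','filter_grip','filter'): print(n,l,[(np.round(a['position'],1),round(a['confidence'],2),onz(p,a['position'],.22 if 'f' in l else .03)) for a in finder.recognise(p,l)[:1]])
cv2.imwrite('pics/w3.png',w['pixels'])
# dark bar, top view
for im,p in((t,'top'),): cv2.imwrite('pics/t3.png',im['pixels'])
```

```text
side key [(array([392.3, 158.4]), 0.42, array([ 0.4679, -0.3742,  0.03  ]))]
side bowl [(array([399. , 156.6]), 0.94, array([ 0.4515, -0.3928,  0.03  ]))]
side filter_grip [(array([308.6, 193.7]), 0.81, array([0.5456, 0.0491, 0.22  ]))]
side filter [(array([293.6, 160.5]), 0.63, array([ 0.6356, -0.0354,  0.22  ]))]
top key [(array([457.6, 242. ]), 0.5, array([ 0.4546, -0.3741,  0.03  ]))]
top bowl [(array([458. , 233.9]), 0.6, array([ 0.4772, -0.3756,  0.03  ]))]
top filter_grip [(array([305.9, 197.1]), 0.71, array([0.55  , 0.0441, 0.22  ]))]
top filter [(array([303.6, 195.2]), 0.95, array([0.5544, 0.0496, 0.22  ]))]
wrist key []
wrist bowl []
wrist filter_grip [(array([327.3, 153.4]), 0.32, array([ 0.463 , -0.3311,  0.22  ]))]
wrist filter [(array([451.8,  21. ]), 0.69, array([ 0.5482, -0.2172,  0.22  ]))]
```

Emit:
{"method": "send_rows", "body": {"plan": [{"delta_pos": [2, -6, 0], "rotation": [0, 0, -0.15], "fingers": 0.5}, {"delta_pos": [4, -12, 0], "rotation": [0, 0, -0.3], "fingers": 0.5}, {"delta_pos": [6, -18, 0], "rotation": [0, 0, -0.45], "fingers": 0.5}, {"delta_pos": [8, -24, 0], "rotation": [0, 0, -0.6], "fingers": 0.5}, {"delta_pos": [10, -30, 0], "rotation": [0, 0, -0.627], "fingers": 0.5}, {"delta_pos": [12, -36, 0], "rotation": [0, 0, -0.627], "fingers": 0.5}, {"delta_pos": [13.5, -40.2, 1], "rotation": [0, 0, -0.627], "fingers": 0.5}, {"delta_pos": [13.5, -40.2, 1], "rotation": [0, 0, -0.627], "fingers": 0.5}, {"delta_pos": [13.5, -40.2, 1], "rotation": [0, 0, -0.627], "fingers": 0.5}]}}

```text
time_s: 13.42
eef_pos: [0.5508, 0.0476, 0.3144]
eef_rot: [0.933, 0.36, -0.0, 0.0]
contact_force: [0.4, -0.3, -0.0]
finger_gap: 0.0427
```

Run:
```python
from h import *
np.set_printoptions(precision=4,suppress=True)
s=status.get_obs();print(s['joints'])
w=imaging.capture('wrist');t=imaging.capture('top')
print([(a['position'],a['confidence'],onz(w,a['position'],.22)) for l in('filter_grip','filter') for a in finder.recognise(w,l)[:1]])
img=w['pixels'].copy()
b=-.836;M=R.from_euler('z',b).as_matrix()[:2,:2]
for a in[(.032,.006),(-.032,.006),(-.032,-.006),(.032,-.006)]:
    u=proj(w,np.r_[np.array([.552,.047])+M@a,.238]); print(u); cv2.circle(img,tuple(int(round(v)) for v in u),1,(0,0,255),-1)
x=cv2.convertScaleAbs(cv2.resize(img[100:300,200:440],None,fx=3,fy=3,interpolation=cv2.INTER_CUBIC)[:600],alpha=2.4)
bw=cv2.resize(t['pixels'][205:270,425:490],(0,0),fx=2.6,fy=2.6,interpolation=cv2.INTER_CUBIC); x[:bw.shape[0],:bw.shape[1]]=cv2.convertScaleAbs(bw,alpha=2)
cv2.imwrite('pics/f1.png',x)
```

```text
[-0.0654  0.2573  0.2709  1.5846 -0.0003  0.7686]
[([324.3, 192.3], 0.79, array([0.5488, 0.0532, 0.22  ])), ([321.0, 192.0], 0.63, array([0.5465, 0.0514, 0.22  ]))]
[329.2363 241.542 ]
[330.1134 167.9276]
[314.9739 167.8936]
[315.2439 241.5146]
```

View pics/f1.png

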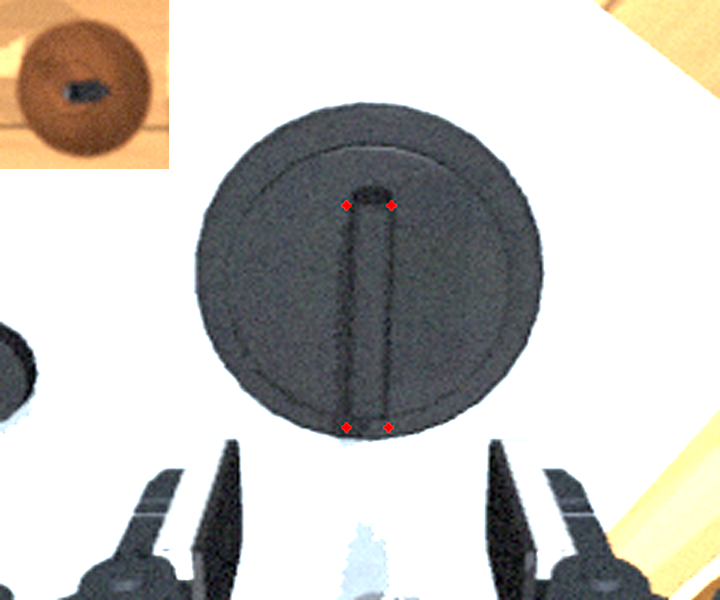

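The bar matches the prediction to within about 1 mm and 0.01 rad, and the inset shows the key lying in the middle of the bowl. I grasp the bar.

Emit:
{"method": "send_rows", "body": {"plan": [{"delta_pos": [0.15, 0, 5], "rotation": [0, 0, 0], "fingers": 0.5}, {"delta_pos": [0.15, 0, 9], "rotation": [0, 0, 0], "fingers": 0.5}, {"delta_pos": [0.15, 0, 11], "rotation": [0, 0, 0], "fingers": 0.5}, {"delta_pos": [0.15, 0, 11.8], "rotation": [0, 0, 0], "fingers": 0.5}, {"delta_pos": [0.15, 0, 11.8], "rotation": [0, 0, 0], "fingers": 0.8}, {"delta_pos": [0.15, 0, 11.8], "rotation": [0, 0, 0], "fingers": 1}, {"delta_pos": [0.15, 0, 11.8], "rotation": [0, 0, 0], "fingers": 1}, {"delta_pos": [0.15, 0, 11.8], "rotation": [0, 0, 0], "fingers": 1}, {"delta_pos": [0.15, 0, 11.8], "rotation": [0, 0, 0], "fingers": 1}]}}

```text
time_s: 14.75
eef_pos: [0.5526, 0.0484, 0.1976]
eef_rot: [0.933, 0.36, 0.001, 0.001]
contact_force: [-0.4, -1.6, 6.7]
finger_gap: 0.0106
```

```bash
cat > st.py <<'E'
from h import *
np.set_printoptions(precision=3,suppress=True)
s=status.get_obs();T=R.from_quat(s['eef_rot']).as_matrix()
print(s['time_s'],s['eef_pos'],'yaw',round(float(np.arctan2(T[1,0],T[0,0])),4),'F',s['contact_force'],'M',s['wrist_torque'],'gap',s['finger_gap'],'q',s['joints'])
E
python3 st.py
```

```text
14.75 [0.553 0.048 0.198] yaw 0.7359 F [-0.374 -1.586  6.726] M [-0.364  0.121 -0.003] gap 0.010642244422946983 q [-0.064  0.27  -0.005  1.293 -0.001  0.771]
```

Held, with a slight 7 N push from below. I ease that off by 1 mm and start turning anticlockwise.

Emit:
{"method": "send_rows", "body": {"plan": [{"delta_pos": [0, 0, -0.1], "rotation": [0, 0, 0], "fingers": 1}, {"delta_pos": [0, 0, -0.1], "rotation": [0, 0, -0.12], "fingers": 1}, {"delta_pos": [0, 0, -0.1], "rotation": [0, 0, -0.24], "fingers": 1}, {"delta_pos": [0, 0, -0.1], "rotation": [0, 0, -0.36], "fingers": 1}, {"delta_pos": [0, 0, -0.1], "rotation": [0, 0, -0.36], "fingers": 1}]}}

```text
time_s: 15.38
eef_pos: [0.5521, 0.0488, 0.1976]
eef_rot: [0.854, 0.521, 0.0, 0.0]
contact_force: [-0.7, -0.3, 2.6]
finger_gap: 0.0112
```

```bash
python3 st.py
```

```text
15.375 [0.552 0.049 0.198] yaw 1.0955 F [-0.672 -0.325  2.559] M [-0.001 -0.061  0.154] gap 0.011195783684671404 q [-0.063  0.271 -0.004  1.295  0.     0.412]
```

Emit:
{"method": "send_rows", "body": {"plan": [{"delta_pos": [0, 0, 0], "rotation": [0, 0, -0.12], "fingers": 1}, {"delta_pos": [0, 0, 0], "rotation": [0, 0, -0.24], "fingers": 1}, {"delta_pos": [0, 0, 0], "rotation": [0, 0, -0.36], "fingers": 1}, {"delta_pos": [0, 0, 0], "rotation": [0, 0, -0.36], "fingers": 1}]}}

```text
time_s: 15.88
eef_pos: [0.5521, 0.0487, 0.1976]
eef_rot: [0.747, 0.664, 0.0, 0.0]
contact_force: [-0.2, 0.1, 2.6]
finger_gap: 0.0108
```

```bash
python3 st.py
```

```text
15.875 [0.552 0.049 0.198] yaw 1.4531 F [-0.242  0.081  2.596] M [ 0.005 -0.058  0.159] gap 0.010833421865475876 q [-0.063  0.271 -0.004  1.295  0.     0.054]
```

Emit:
{"method": "send_rows", "body": {"plan": [{"delta_pos": [0, 0, 0], "rotation": [0, 0, -0.1], "fingers": 1}, {"delta_pos": [0, 0, 0], "rotation": [0, 0, -0.2], "fingers": 1}, {"delta_pos": [0, 0, 0], "rotation": [0, 0, -0.2], "fingers": 1}]}}

```text
time_s: 16.25
eef_pos: [0.5521, 0.0487, 0.1976]
eef_rot: [0.678, 0.735, 0.0, 0.0]
contact_force: [0.1, -0.5, 3.3]
finger_gap: 0.0109
```

```bash
python3 st.py
```

```text
16.25 [0.552 0.049 0.198] yaw 1.6519 F [ 0.111 -0.489  3.328] M [-0.034 -0.034  0.145] gap 0.010866138452357038 q [-0.063  0.271 -0.004  1.295  0.    -0.145]
```

Emit:
{"method": "send_rows", "body": {"plan": [{"delta_pos": [0, 0, 0], "rotation": [0, 0, -0.1], "fingers": 1}, {"delta_pos": [0, 0, 0], "rotation": [0, 0, -0.2], "fingers": 1}, {"delta_pos": [0, 0, 0], "rotation": [0, 0, -0.2], "fingers": 1}]}}

```text
time_s: 16.62
eef_pos: [0.5521, 0.0487, 0.1976]
eef_rot: [0.601, 0.799, 0.0, 0.0]
contact_force: [0.2, 0.2, 4.5]
finger_gap: 0.0112
```

```bash
python3 st.py
```

```text
16.625 [0.552 0.049 0.198] yaw 1.8516 F [0.18  0.189 4.534] M [ 0.016 -0.037  0.102] gap 0.011157860268535645 q [-0.064  0.271 -0.004  1.295  0.    -0.344]
```

Emit:
{"method": "send_rows", "body": {"plan": [{"delta_pos": [0, 0, 0], "rotation": [0, 0, -0.1], "fingers": 1}, {"delta_pos": [0, 0, 0], "rotation": [0, 0, -0.2], "fingers": 1}, {"delta_pos": [0, 0, 0], "rotation": [0, 0, -0.2], "fingers": 1}]}}

```text
time_s: 17.0
eef_pos: [0.5519, 0.0489, 0.1977]
eef_rot: [0.518, 0.855, 0.0, -0.0]
contact_force: [-1.3, 0.9, 5.5]
finger_gap: 0.0107
```

```bash
python3 st.py
```

```text
17.0 [0.552 0.049 0.198] yaw 2.052 F [-1.308  0.945  5.541] M [0.381 0.211 0.048] gap 0.010667060435701889 q [-0.063  0.271 -0.004  1.296  0.001 -0.545]
```

Emit:
{"method": "send_rows", "body": {"plan": [{"delta_pos": [0, 0, 0], "rotation": [0, 0, -0.1], "fingers": 1}, {"delta_pos": [0, 0, 0], "rotation": [0, 0, -0.2], "fingers": 1}, {"delta_pos": [0, 0, 0], "rotation": [0, 0, -0.2], "fingers": 1}]}}

```text
time_s: 17.38
eef_pos: [0.5522, 0.0487, 0.1978]
eef_rot: [0.43, 0.903, 0.0, 0.0]
contact_force: [-0.3, -0.1, 4.7]
finger_gap: 0.0108
```

```bash
python3 st.py
```

```text
17.375 [0.552 0.049 0.198] yaw 2.2519 F [-0.298 -0.138  4.723] M [ 0.17   0.082 -0.014] gap 0.010791047429389427 q [-0.063  0.271 -0.004  1.295  0.    -0.745]
```

Emit:
{"method": "send_rows", "body": {"plan": [{"delta_pos": [0, 0, 0], "rotation": [0, 0, -0.1], "fingers": 1}, {"delta_pos": [0, 0, 0], "rotation": [0, 0, -0.15], "fingers": 1}, {"delta_pos": [0, 0, 0], "rotation": [0, 0, -0.15], "fingers": 1}]}}

```text
time_s: 17.75
eef_pos: [0.552, 0.0488, 0.1977]
eef_rot: [0.362, 0.932, 0.0, 0.0]
contact_force: [0.2, 0.8, 3.8]
finger_gap: 0.0108
```

```bash
python3 st.py
```

```text
17.75 [0.552 0.049 0.198] yaw 2.4014 F [0.236 0.831 3.781] M [0.199 0.197 0.198] gap 0.010800013372044441 q [-0.063  0.271 -0.004  1.296  0.    -0.894]
```

The torque shows the catch resisting between about yaw 1.8 and 2.3 and now released. I feel for the end stop in small steps.

Emit:
{"method": "send_rows", "body": {"plan": [{"delta_pos": [0, 0, 0], "rotation": [0, 0, -0.05], "fingers": 1}, {"delta_pos": [0, 0, 0], "rotation": [0, 0, -0.08], "fingers": 1}, {"delta_pos": [0, 0, 0], "rotation": [0, 0, -0.08], "fingers": 1}]}}

```text
time_s: 18.12
eef_pos: [0.5521, 0.0486, 0.1976]
eef_rot: [0.323, 0.946, 0.0, 0.0]
contact_force: [-0.9, -0.1, 5.0]
finger_gap: 0.0106
```

```bash
python3 st.py
```

```text
18.125 [0.552 0.049 0.198] yaw 2.4837 F [-0.922 -0.117  5.017] M [-0.034  0.051  0.224] gap 0.01059115033978903 q [-0.064  0.271 -0.004  1.295 -0.    -0.976]
```

Emit:
{"method": "send_rows", "body": {"plan": [{"delta_pos": [0, 0, 0], "rotation": [0, 0, -0.05], "fingers": 1}, {"delta_pos": [0, 0, 0], "rotation": [0, 0, -0.08], "fingers": 1}, {"delta_pos": [0, 0, 0], "rotation": [0, 0, -0.08], "fingers": 1}]}}

```text
time_s: 18.5
eef_pos: [0.5523, 0.0486, 0.1976]
eef_rot: [0.285, 0.959, 0.0, 0.0]
contact_force: [1.4, 0.8, 5.0]
finger_gap: 0.0107
```

```bash
python3 st.py
```

```text
18.5 [0.552 0.049 0.198] yaw 2.564 F [1.429 0.791 4.976] M [ 0.077 -0.082 -0.016] gap 0.010669983401466493 q [-0.064  0.271 -0.004  1.295 -0.    -1.057]
```

Emit:
{"method": "send_rows", "body": {"plan": [{"delta_pos": [0, 0, 0], "rotation": [0, 0, -0.04], "fingers": 1}, {"delta_pos": [0, 0, 0], "rotation": [0, 0, -0.04], "fingers": 1}]}}

```text
time_s: 18.75
eef_pos: [0.5527, 0.0485, 0.1976]
eef_rot: [0.266, 0.964, 0.0, 0.001]
contact_force: [4.3, -1.3, 5.1]
finger_gap: 0.0108
```

```bash
python3 st.py
```

```text
18.75 [0.553 0.048 0.198] yaw 2.6036 F [ 4.325 -1.307  5.134] M [-0.088 -0.789 -0.288] gap 0.010792308073761143 q [-0.064  0.271 -0.004  1.294 -0.    -1.096]
```

Emit:
{"method": "send_rows", "body": {"plan": [{"delta_pos": [0, 0, 0], "rotation": [0, 0, -0.04], "fingers": 1}, {"delta_pos": [0, 0, 0], "rotation": [0, 0, -0.04], "fingers": 1}]}}

```text
time_s: 19.0
eef_pos: [0.5528, 0.0485, 0.1977]
eef_rot: [0.247, 0.969, 0.0, 0.001]
contact_force: [5.2, 0.4, 5.2]
finger_gap: 0.0109
```

```bash
python3 st.py
```

```text
19.0 [0.553 0.048 0.198] yaw 2.6427 F [5.227 0.371 5.183] M [-0.043 -0.971 -1.247] gap 0.010878801206841362 q [-0.064  0.271 -0.004  1.294  0.    -1.136]
```

That is a hard stop: the torque jumped to -1.25 N m at yaw ≈2.6. I ease back to where it was near zero and lift gently.

Emit:
{"method": "send_rows", "body": {"plan": [{"delta_pos": [0, 0, 0], "rotation": [0, 0, 0.07], "fingers": 1}, {"delta_pos": [0, 0, 0], "rotation": [0, 0, 0.07], "fingers": 1}, {"delta_pos": [0, 0, -0.3], "rotation": [0, 0, 0.07], "fingers": 1}, {"delta_pos": [0, 0, -0.6], "rotation": [0, 0, 0.07], "fingers": 1}]}}

```text
time_s: 19.5
eef_pos: [0.5517, 0.0484, 0.2028]
eef_rot: [0.279, 0.96, -0.0, -0.001]
contact_force: [2.2, -1.4, -4.0]
finger_gap: 0.0112
```

```bash
python3 st.py
```

```text
19.5 [0.552 0.048 0.203] yaw 2.5751 F [ 2.193 -1.362 -3.958] M [-0.541 -0.784 -0.068] gap 0.01124056777740891 q [-0.064  0.27   0.008  1.31  -0.    -1.068]
```

The pull is only 4 N, about its weight, so the filter is free. I lift on.

Emit:
{"method": "send_rows", "body": {"plan": [{"delta_pos": [0, 0, -0.8], "rotation": [0, 0, 0], "fingers": 1}, {"delta_pos": [0, 0, -1.8], "rotation": [0, 0, 0], "fingers": 1}, {"delta_pos": [0, 0, -3], "rotation": [0, 0, 0], "fingers": 1}, {"delta_pos": [0, 0, -4.5], "rotation": [0, 0, 0], "fingers": 1}, {"delta_pos": [0, 0, -6], "rotation": [0, 0, 0], "fingers": 1}, {"delta_pos": [0, 0, -8], "rotation": [0, 0, 0], "fingers": 1}, {"delta_pos": [0, 0, -10], "rotation": [0, 0, 0], "fingers": 1}, {"delta_pos": [0, 0, -10], "rotation": [0, 0, 0], "fingers": 1}]}}

```text
time_s: 20.5
eef_pos: [0.5526, 0.0487, 0.3051]
eef_rot: [0.279, 0.96, 0.0, 0.001]
contact_force: [0.9, -0.1, -1.8]
finger_gap: 0.0107
```

```bash
python3 st.py
python3 - <<'E'
from h import *
np.set_printoptions(precision=4,suppress=True)
w=imaging.capture('wrist');t=imaging.capture('top');s=imaging.capture('side')
for l in('filter','filter_grip','tray','jar'):
  print(l,[[(np.round(a['position'],1),round(a['confidence'],2)) for a in finder.recognise(p,l)[:1]] for p in(w,t,s)])
a=cv2.resize(s['pixels'][60:400,180:400],None,fx=1.2,fy=1.2); b=w['pixels'][:400,140:520]
c=np.zeros((max(a.shape[0],400),a.shape[1]+b.shape[1],3),'uint8'); c[:a.shape[0],:a.shape[1]]=a; c[:400,a.shape[1]:]=b
cv2.imwrite('pics/l1.png',cv2.convertScaleAbs(c,alpha=1.5))
# tray in the top view: fit outer rim
x=t['pixels'][185:285,155:240]; cv2.imwrite('pics/tr.png',x)
E
```

```text
20.5 [0.553 0.049 0.305] yaw 2.576 F [ 0.928 -0.147 -1.835] M [-0.008 -0.019 -0.007] gap 0.010656104361377792 q [-0.063  0.257  0.247  1.558  0.    -1.069]
filter [[], [], [(array([302.1, 168.1]), 0.87)]]
filter_grip [[(array([319.8, 236.8]), 0.76)], [], [(array([304.8, 168.2]), 0.84)]]
tray [[(array([477.9, 276.5]), 0.81)], [(array([192.4, 230.7]), 0.68)], [(array([278.5, 361.1]), 0.87)]]
jar [[(array([330.6, 344.3]), 0.71)], [(array([212.7, 151.6]), 0.76)], [(array([212.1, 293.6]), 0.84)]]
```

View pics/l1.png

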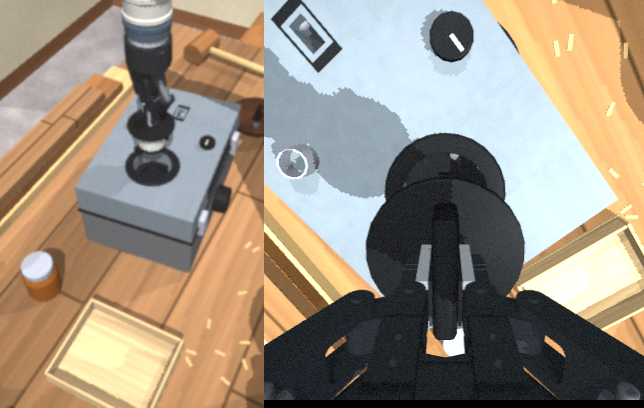

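The filter is out and upright in the gripper: the side view shows it above the empty collar at (152,130), and the tray at (115,355) is clear. I carry it to the tray.

Emit:
{"method": "send_rows", "body": {"plan": [{"delta_pos": [1.5, 1.3, 0], "rotation": [0, 0, 0], "fingers": 1}, {"delta_pos": [4.5, 3.9, 0], "rotation": [0, 0, 0], "fingers": 1}, {"delta_pos": [8, 7, 0], "rotation": [0, 0, 0], "fingers": 1}, {"delta_pos": [11.5, 10, 0], "rotation": [0, 0, 0], "fingers": 1}, {"delta_pos": [15, 13, 0], "rotation": [0, 0, 0], "fingers": 1}, {"delta_pos": [18.5, 16, 0], "rotation": [0, 0, 0], "fingers": 1}, {"delta_pos": [21.5, 18.7, 1], "rotation": [0, 0, 0], "fingers": 1}, {"delta_pos": [23.5, 20.5, 3], "rotation": [0, 0, 0], "fingers": 1}, {"delta_pos": [24.2, 21.1, 6], "rotation": [0, 0, 0], "fingers": 1}, {"delta_pos": [24.2, 21.1, 10], "rotation": [0, 0, 0], "fingers": 1}, {"delta_pos": [24.2, 21.1, 14], "rotation": [0, 0, 0], "fingers": 1}, {"delta_pos": [24.2, 21.1, 14], "rotation": [0, 0, 0], "fingers": 1}]}}

```text
time_s: 22.75
eef_pos: [0.4586, 0.3563, 0.1611]
eef_rot: [0.279, 0.96, -0.002, -0.002]
contact_force: [-0.1, -0.0, -1.1]
finger_gap: 0.0108
```

```bash
python3 st.py
python3 - <<'E'
from h import *
np.set_printoptions(precision=4,suppress=True)
w=imaging.capture('wrist');s=imaging.capture('side')
for n,p in(('w',w),('s',s)):
  for l in('filter','tray'): print(n,l,[(np.round(a['position'],1),round(a['confidence'],2),onz(p,a['position'],.02)) for a in finder.recognise(p,l)[:1]])
h=np.hstack([cv2.resize(s['pixels'][180:400,180:400],(400,400)),w['pixels'][:,120:520]])
# predicted tray rim drawn
for p,f in((w,lambda u:(int(u[0]-120+400),int(u[1]))),(s,lambda u:(int((u[0]-180)*400/220),int((u[1]-180)*400/220)))):
  M=R.from_euler('z',.05).as_matrix()[:2,:2]
  for a in[(.1,.08),(.1,-.08),(-.1,-.08),(-.1,.08)]: cv2.circle(h,f(proj(p,np.r_[np.array([.4615,.357])+M@a,.04])),3,(0,0,255),-1)
cv2.imwrite('pics/t1.png',cv2.convertScaleAbs(h,alpha=1.3))
E
```

```text
22.75 [0.459 0.356 0.161] yaw 2.5766 F [-0.072 -0.019 -1.091] M [0.004 0.017 0.006] gap 0.01076938522746677 q [ 0.516  0.334 -0.007  1.236  0.    -0.49 ]
w filter [(array([318.8, 238.5]), 0.98, array([0.4914, 0.4049, 0.02  ]))]
w tray [(array([335. , 159.1]), 0.95, array([0.4311, 0.3403, 0.02  ]))]
s filter [(array([266., 336.]), 0.71, array([0.5111, 0.3235, 0.02  ]))]
s tray [(array([281.5, 371.2]), 0.81, array([0.4389, 0.3739, 0.02  ]))]
```

View pics/t1.png

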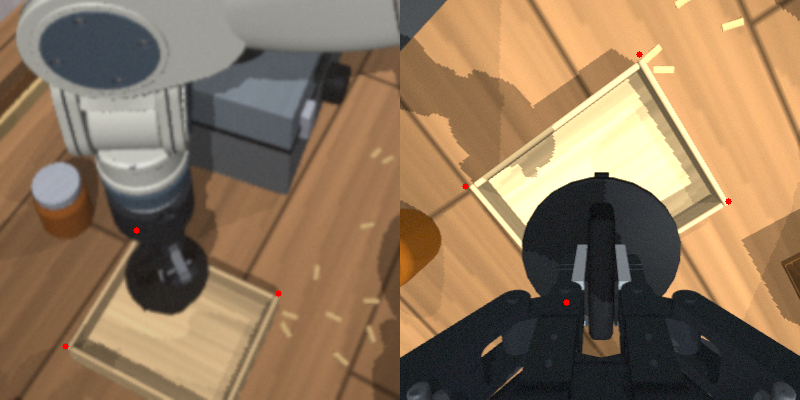

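The predicted tray corners (red) sit on the real ones to within a few mm, at about (466,186), (640,54) and (728,201). The filter is over the middle, so I lower it. That was my last picture.

Emit:
{"method": "send_rows", "body": {"plan": [{"delta_pos": [0, 0, 3], "rotation": [0, 0, 0], "fingers": 1}, {"delta_pos": [0, 0, 6], "rotation": [0, 0, 0], "fingers": 1}, {"delta_pos": [0, 0, 8.5], "rotation": [0, 0, 0], "fingers": 1}, {"delta_pos": [0, 0, 9.7], "rotation": [0, 0, 0], "fingers": 1}, {"delta_pos": [0, 0, 10.3], "rotation": [0, 0, 0], "fingers": 1}, {"delta_pos": [0, 0, 10.7], "rotation": [0, 0, 0], "fingers": 1}, {"delta_pos": [0, 0, 10.7], "rotation": [0, 0, 0], "fingers": 1}]}}

```text
time_s: 23.92
eef_pos: [0.461, 0.3566, 0.0568]
eef_rot: [0.279, 0.96, 0.0, 0.0]
contact_force: [0.1, -0.2, -1.3]
finger_gap: 0.0111
```

```bash
python3 st.py
```

```text
23.925 [0.461 0.357 0.057] yaw 2.576 F [ 0.075 -0.222 -1.278] M [ 0.05  -0.027 -0.054] gap 0.011109624209450381 q [ 0.514  0.401 -0.184  0.985  0.    -0.491]
```

Emit:
{"method": "send_rows", "body": {"plan": [{"delta_pos": [0, 0, 0.2], "rotation": [0, 0, 0], "fingers": 1}, {"delta_pos": [0, 0, 0.3], "rotation": [0, 0, 0], "fingers": 1}, {"delta_pos": [0, 0, 0.3], "rotation": [0, 0, 0], "fingers": 1}]}}

```text
time_s: 24.3
eef_pos: [0.4608, 0.3565, 0.0534]
eef_rot: [0.279, 0.96, 0.0, 0.0]
contact_force: [-0.2, -0.8, -2.0]
finger_gap: 0.0108
```

```bash
python3 st.py
```

```text
24.3 [0.461 0.356 0.053] yaw 2.576 F [-0.21  -0.759 -1.965] M [ 0.018 -0.002 -0.009] gap 0.010783113367043939 q [ 0.514  0.404 -0.189  0.977 -0.    -0.491]
```

Emit:
{"method": "send_rows", "body": {"plan": [{"delta_pos": [0, 0, 0.15], "rotation": [0, 0, 0], "fingers": 1}, {"delta_pos": [0, 0, 0.3], "rotation": [0, 0, 0], "fingers": 1}, {"delta_pos": [0, 0, 0.3], "rotation": [0, 0, 0], "fingers": 1}]}}

```text
time_s: 24.68
eef_pos: [0.4606, 0.3564, 0.0502]
eef_rot: [0.279, 0.96, -0.0, -0.0]
contact_force: [0.1, 0.3, -2.6]
finger_gap: 0.0108
```

```bash
python3 st.py
```

```text
24.675 [0.461 0.356 0.05 ] yaw 2.576 F [ 0.104  0.327 -2.569] M [0.004 0.051 0.02 ] gap 0.010839413539639173 q [ 0.514  0.407 -0.194  0.97   0.    -0.491]
```

Emit:
{"method": "send_rows", "body": {"plan": [{"delta_pos": [0, 0, 0.1], "rotation": [0, 0, 0], "fingers": 1}, {"delta_pos": [0, 0, 0.2], "rotation": [0, 0, 0], "fingers": 1}, {"delta_pos": [0, 0, 0.2], "rotation": [0, 0, 0], "fingers": 1}]}}

```text
time_s: 25.05
eef_pos: [0.4609, 0.3565, 0.0496]
eef_rot: [0.279, 0.96, 0.0, 0.0]
contact_force: [-3.7, -2.1, 9.0]
finger_gap: 0.0111
```

```bash
python3 st.py
```

```text
25.05 [0.461 0.357 0.05 ] yaw 2.576 F [-3.662 -2.122  8.962] M [-0.491  0.707 -0.021] gap 0.01109013673991246 q [ 0.514  0.407 -0.196  0.967 -0.    -0.491]
```

It touched the tray floor at TCP z 0.0496 as predicted. I release and rise.

Emit:
{"method": "send_rows", "body": {"plan": [{"delta_pos": [0, 0, -0.15], "rotation": [0, 0, 0], "fingers": 1}, {"delta_pos": [0, 0, -0.15], "rotation": [0, 0, 0], "fingers": 0.8}, {"delta_pos": [0, 0, -0.15], "rotation": [0, 0, 0], "fingers": 0.6}, {"delta_pos": [0, 0, -0.15], "rotation": [0, 0, 0], "fingers": 0.5}, {"delta_pos": [0, 0, -0.15], "rotation": [0, 0, 0], "fingers": 0.5}, {"delta_pos": [0, 0, -1], "rotation": [0, 0, 0], "fingers": 0.5}, {"delta_pos": [0, 0, -3], "rotation": [0, 0, 0], "fingers": 0.5}, {"delta_pos": [0, 0, -7], "rotation": [0, 0, 0], "fingers": 0.5}, {"delta_pos": [0, 0, -12], "rotation": [0, 0, 0], "fingers": 0.5}, {"delta_pos": [0, 0, -18], "rotation": [0, 0, 0], "fingers": 0.5}, {"delta_pos": [0, 0, -24], "rotation": [0, 0, 0], "fingers": 0.5}, {"delta_pos": [0, 0, -24], "rotation": [0, 0, 0], "fingers": 0.5}, {"delta_pos": [0, 0, -24], "rotation": [0, 0, 0], "fingers": 0.5}]}}

```text
time_s: 26.68
eef_pos: [0.4607, 0.3564, 0.2885]
eef_rot: [0.279, 0.96, 0.0, 0.0]
contact_force: [0.3, 0.5, -0.7]
finger_gap: 0.0426
```

```bash
python3 st.py
python3 - <<'E'
from h import *
np.set_printoptions(precision=3,suppress=True)
P={n:imaging.capture(n) for n in('side','top','wrist')}
def q(l,z,ns):
  for n in ns:
    print(l,n,[(np.round(a['position'],1),round(a['confidence'],2),onz(P[n],a['position'],z)[:2]) for a in finder.recognise(P[n],l)[:1]])
q('filter',.065,['side','wrist']);q('filter_grip',.08,['side','wrist']);q('tray',.02,['side','wrist','top'])
q('key',.02,['side','top']);q('bowl',.03,['side','top']);q('jar',.045,['side','top']);q('ferrule',.211,['side','top']);q('offcut',.03,['side','top'])
w=P['wrist'];g=cv2.cvtColor(w['pixels'],cv2.COLOR_BGR2GRAY)
u=proj(w,(.461,.356,.062)); m=(g<60).astype('uint8'); n,l,st,ce=cv2.connectedComponentsWithStats(m)
i=l[int(u[1]),int(u[0])]; print('flange',u,st[i],ce[i],onz(w,ce[i],.062))
c=st[i]; L=onz(w,(c[0],u[1]),.062);Rr=onz(w,(c[0]+c[2],u[1]),.062);print('width',np.linalg.norm(L-Rr))
T=onz(w,(u[0],c[1]),.062);B=onz(w,(u[0],c[1]+c[3]),.062);print('height',np.linalg.norm(T-B))
E
```

```text
26.675 [0.461 0.356 0.288] yaw 2.5759 F [ 0.252  0.497 -0.728] M [ 0.015 -0.017 -0.011] gap 0.04256929699412696 q [ 0.514  0.308  0.277  1.54  -0.    -0.491]
filter side [(array([276.6, 354.2]), 0.66, array([0.455, 0.361]))]
filter wrist [(array([317.2, 167.4]), 0.78, array([0.462, 0.351]))]
filter_grip side [(array([277.3, 354.1]), 0.6, array([0.45 , 0.364]))]
filter_grip wrist [(array([321.2, 167.1]), 0.86, array([0.456, 0.351]))]
tray side [(array([276.2, 374.6]), 0.98, array([0.445, 0.385]))]
tray wrist [(array([338.4, 138.4]), 0.64, array([0.42, 0.34]))]
tray top [(array([211.8, 232.5]), 0.91, array([0.467, 0.319]))]
key side [(array([294.3, 160.1]), 0.72, array([ 0.755, -0.227]))]
key top [(array([457.2, 239.2]), 0.66, array([ 0.463, -0.377]))]
bowl side [(array([398.3, 161.3]), 0.73, array([ 0.446, -0.37 ]))]
bowl top [(array([460., 233.]), 0.65, array([ 0.48 , -0.381]))]
jar side [(array([213.1, 294.9]), 0.67, array([0.671, 0.304]))]
jar top [(array([220.5, 154.5]), 0.95, array([0.687, 0.299]))]
ferrule side [(array([292.6, 160.5]), 0.56, array([ 0.643, -0.043]))]
ferrule top [(array([345.4, 164.4]), 0.55, array([ 0.631, -0.046]))]
offcut side []
offcut top [(array([433.6, 168.5]), 0.62, array([ 0.662, -0.308]))]
flange [320.038 169.61 ] [ 288  136   66   65 3369] [320.451 168.02 ] [0.459 0.355 0.062]
width 0.08558665435422969
height 0.0854804129540494
```

The flange shows round (85.6 × 85.5 mm at the expected height), so the filter is upright and near the tray's centre. The key is in the bowl and the bystanders are unmoved. I hand in.

```bash
python3 -c "
from plant import manip; print(manip.sign_off())"
```

```text
the job is handed in; nothing more can be done
None
```

I pulled the isolator key straight up out of its socket and left it in the bowl. Then I turned the filter anticlockwise about 1.85 rad through its catch to the hard stop (−1.25 N m), eased it off, lifted it out and set it down in the tray. The job was handed in at about 27 s of the 72 s allowed; it reports no verdict.

**Last checks:**
- **Filter:** its foot met the tray floor at the expected height. After release the flange measured 85.6 × 85.5 mm (nominal 88) and round, so it stands upright, about 3 mm from the tray centre I measured.
- **Key:** the top camera shows it in the bowl, about 10 mm from the bowl centre I measured earlier.
- **Bystanders:** the jar and ring are within about 15 mm of where they started, which is detection scatter. The block matches its starting pixels in the top view, the only camera that showed it well.
- **Robot:** the arm is clear of everything, with contact force near zero.

**What went wrong or disagreed:**
- **First grasp:** it closed on nothing. Seen in the pictures, the fingertips were about 28 mm higher than the text puts them relative to the TCP, so I went 20 mm lower and used that measured offset from then on.
- **Network reports:** a few final ones were off. "Key" in the side view landed on the steel ring, and the tray and bowl centres were 2 to 4 cm off, with the tray partly hidden. I relied on the top and wrist measurements instead.

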